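# Put the green stones away and shut the stone chest

### The arm

A 7-joint arm with a two-finger parallel gripper is mounted at the origin on the work surface. World frame = base frame: x ahead of the robot, y to its left, z up, the work surface at z = 0. Lengths are in m, angles in rad, forces in N, time in s.
With the tool pointing down it reaches from about 0.4 to 0.85 m from the base axis. Payload 10.4 kg.
Tool frame: the origin (TCP) lies at the very end of the fingers, on their centre line; the grasp point (between the pads) lies 19 mm behind it (grasp_offset is the distance from the TCP to the grasp point, in m); z points along the fingers, y is the line along which they close (so a half turn about z gives the same grasp; the last joint's range is limited). The gripper opens to 85 mm and grips with 20 to 120 N. Pads are 22 mm wide; open, the fingers measure 114 mm over their backs; the gripper's body (76 mm by 85 mm) begins 54 mm behind the grasp point. The pads swing forward as they close: fully open they stand 13 mm farther back than shut.
Start: joints at [-1.129, 0.332, -0.065, 1.46, 0.022, 1.35, -0.088], TCP at [0.28, 0.559, 0.231] pointing down, gripper open.
Joint ranges: [-2.6, 2.6], [-0.5, 2.12], [-1.47, 1.34], [0.16, 2.42], [-1.27, 4.41], [0.06, 2.06], [-2.6, 2.6]. Speed limits (rad/s): [2.22, 2.22, 2.79, 2.79, 3.14, 3.14, 3.14].

### API

Orientations are given as a unit quaternion [x, y, z, w].
In Python, from workcell import * gives the robot as it stands.
- The arm moves only by the tool jog_arm, never from a script. Its argument "plan" is a list of rows, each a list of 3 entries, a list of its own where there are three numbers: the turn, a rotation vector about the tool's x, y, z in rad, then the shift along the tool's x, y, z in m, then the finger opening in m, from 0 to 0.0854. A call has 1 to 8 rows; each row is the pose to reach, as a shift and turn from the pose commanded when the call began, along the tool's axes at that moment; what a row does not reach only later rows make up. A row lasts 1/12 s, in which the tool goes at most 41.7 mm and 7.16 degrees, less where a joint would pass 70% of its speed; a pose out of reach is approached as far as the arm can. A call with a gripper value outside its range is refused whole. The fingers move at their own pace and stop on an object; "force" is the grip in N (left out, the last holds). Time passes only in rows, so rows that repeat a pose let the fingers close. It gives the time, the measured TCP pose, the force, the opening and the grip force at its end, in the units of the state.
- get_obs(): the state, without advancing time (a new reading comes with each control period).
- camera(name): name is "side" or "top" or "wrist"; returns a dict with "img" (480x640x3 uint8, red, green, blue), "mtx" (3x3 intrinsics, pixels), "extrinsics" (4x4, takes a point from camera to world coordinates). Camera axes: x right, y down, z forward; pixel columns grow to the right and rows downward; lengths in m; the calibration is good to about 2 mm. A picture is of the moment at which its call begins. There is no depth.
- hand_in(): hands the job in; it is judged then, once.
The state is a dict: "clock": time; "joint_pos": joint angles; "joint_velocities": joint speeds; "tau": joint torques, N m; "position": TCP position; "ee_rot": TCP orientation; "ft_force": force on the tool from outside, world axes, zero at the start; "torque": the same for the moment, N m; "grip_width": opening from 0.0 (shut) to 1.0 (fully open); "grasp_force": force on a finger pad.
Only numpy, scipy, OpenCV 4.12 (cv2) and the standard library are available. Lean on these libraries where they do the work, as an engineer would, in place of code of your own. Each camera call takes 0.05 s, during which the arm holds its last target. There are 200 camera calls.

### The job

Stand the green-capped jar of stones upright in the open part of the wooden chest, beside the blue jar that is already there; set it down, do not drop it. Then press the red plate at the knee of the chest's locked folding stay to break it, and lower the lid gently until it is fully shut. Leave the other jars and the steel block where they are.

Things in the scene. Friction and masses are not known exactly. Their poses are not given: they have to be found in the camera images.
- chest: Fixed wooden chest, 200 (x) by 270 (y) by 100 high, walls and floor 8. Origin: centre of underside, z up. Lid hinge: along y on the rim at x=+100, z=100. Jars stand in the part y -127 to +84, x +-92, floor z=8; a partition at y=+87 (6 thick, top z=58) divides off a channel at the +y end that the stay sinks into. +y end points away from the robot, front (-x) about to the robot's left.
- lid (a joint): Lid angle, rad: 0 as it starts, propped 75 degrees up from shut, leaning over the chest; grows as it closes; 1.309 is fully shut on the rim. The hinge is stiff: the lid stays where it is left. With the stay broken it needs about 3 to 8 N near its free edge.
- lid_edge (a point): Midpoint of the free edge of the lid, on its outer face (upper when shut). The lid is a board 200 (from the hinge) by 270 by 12; the hinge axis lies in its underside. This point is 200 along the board from the hinge and 12 out from the underside. Open, the outer face looks to the chest's +x side and slightly up, and this edge is about 0.3 m above the bench.
- stay_knee (a joint): Knee angle of the folding stay, rad: 0 locked (8 degrees past straight, against a stop), 0.14 straight, above 0.3 broken; grows as it folds, about 2.5 with the lid shut. Pushing the lid while it is locked only locks it harder.
- knee_plate (a point): Centre of the outer face of the red plate (30 by 24 by 5) on the stay's knee; its z axis is the outward normal. Two 77 mm steel links in the chest's plane y=+112 run from a pivot on the chest (x=-50, z=92) up to the lid. Locked, the plate faces up and to the chest's -x. Pressed down with 3 to 8 N it sinks and stays; 25 to 30 mm breaks the stay well, the lid sinking a little.
- green_jar_mid (a point): Centre (28 up) of the loose jar with the green cap and green stones: upright, 44 diameter (45 at the cap), 56 high, cap 16 high, about 90 g. z is its axis.
- red_jar_mid (a point): Centre of a like loose jar, red cap: leave it.
- yellow_jar_mid (a point): Centre of a like loose jar, yellow cap: leave it.
- blue_jar_mid (a point): Centre of a like loose jar, blue cap, standing on the floor inside the chest: leave it.
- steel_block_center (a point): Centre of the round steel bench block, 64 diameter, 30 high, loose on a cork mat (120 diameter, 8 thick): leave it.
- punch_block: Fixed wooden block 70 (x) by 140 (y) by 45 high with steel punches up to 105 above the bench; origin: centre of its underside.
There are look-alikes about, which are no part of the job. What is shaped like the part that bears green_jar_mid but orange or pink is not meant.

How it is judged:
On the way, in this order (a step that is already met when the one before it is completed fails the run):
1. the green jar stands upright on the chest's floor, let go, lid still propped open (x of green_jar_mid in the frame of chest between -0.092 and 0.092 m and y of green_jar_mid in the frame of chest between -0.127 and 0.084 m and z of green_jar_mid in the frame of chest below 0.042 m and angle between green_jar_mid's own z axis and vertical below 0.15 rad and contact force between the fingers and green_jar below 0.1 N and value of joint lid below 0.1 rad), for 0.2 s.
2. the stay's knee is broken, the lid still up (value of joint stay_knee above 0.3 rad and value of joint lid below 0.8 rad), for 0.1 s.
3. the lid is fully shut (value of joint lid above 1.27 rad), for 0.2 s.
At the end, for the whole second after the job is handed in: The lid is shut to within 0.04 rad and at rest; the green jar stands on the floor of the chest's placing part within 0.15 rad of upright (centre less than 42 mm above the chest's underside), and the blue jar still stands (value of joint lid above 1.27 rad and velocity of joint lid below 0.05 rad/s and x of green_jar_mid in the frame of chest between -0.092 and 0.092 m and y of green_jar_mid in the frame of chest between -0.127 and 0.084 m and z of green_jar_mid in the frame of chest below 0.042 m and angle between each of green_jar_mid, blue_jar_mid's own z axis and vertical below 0.15 rad); the robot touches nothing.
It fails at once if the blue jar is shifted more than 30 mm (distance of blue_jar_mid from where it was at the start of the episode above 0.03 m).
It fails at once if the red or yellow jar is shifted more than 30 mm or tipped (distance of any of red_jar_mid, yellow_jar_mid from where it was at the start of the episode above 0.03 m or angle between any of red_jar_mid, yellow_jar_mid's own z axis and vertical above 0.5 rad).
It fails at once if the steel block is shifted more than 30 mm (distance of steel_block_center from where it was at the start of the episode above 0.03 m).
It fails at once if the green jar is dropped (falls free at more than 0.6 m/s) (contact force between anything else and green_jar below 0.05 N and linear speed of green_jar above 0.6 m/s).
It fails at once if the lid slams (closes faster than 2 rad/s) (velocity of joint lid above 2 rad/s).
It also fails if it takes over 61 s, if anything falls off the work surface, if the arm or the gripper's body presses on something with over 40 N, if the wrist force passes 120 N, or if a joint passes its speed limit or range.

## Working session

There is one attempt and no reset: what is moved stays moved. The work goes in short steps, Python scripts to look and compute and a tool call to move; the robot and the scene stay as the last step left them, time stands still between calls to the robot, and variables do not carry over. Pictures are saved under pics/ and viewed, at most 13 in all, crops included, and the job is handed in when it is done.

Besides the shell and the picture viewer there is one more tool, called after ">>>" in YAML: its name, and indented under it one key for each argument. jog_arm: Moves the arm, as the interface text tells. Its arguments: {"type":"object","properties":{"plan":{"type":"array"},"force":{"type":"number"}},"required":["plan"]}

```bash
mkdir -p pics
python3 - <<'E'
from workcell import *
import cv2,numpy as np
print(get_obs())
ims={}
for n in ("top","side","wrist"):
    c=camera(n); cv2.imwrite(f"pics/{n}0.png",c["img"][:,:,::-1]); np.savez(f"pics/{n}0.npz",**c)
    print(n,c["mtx"].round(1).tolist(),c["extrinsics"].round(4).tolist())
E
```

```text
{'clock': 0.0, 'joint_pos': array([-1.12859519,  0.3328762 , -0.06470641,  1.46095503,  0.021595  ,
        1.34991162, -0.08843507]), 'joint_velocities': array([ 0.00134927,  0.00052055,  0.00011631, -0.00011456,  0.00065609,
       -0.00243427,  0.00013802]), 'tau': array([-1.37436276e-03, -6.25431561e+01,  4.81486064e-02, -3.91605735e+01,
        1.61113887e-02,  9.99105920e-03,  1.89311044e-05]), 'position': array([0.27998054, 0.55834835, 0.23050671]), 'ee_rot': array([ 2.30269797e-01,  9.73126555e-01, -7.14314641e-04, -1.37424309e-04]), 'ft_force': array([ 0.48812533, -0.8410249 , -0.26318136]), 'torque': array([-0.04083554, -0.01404196,  0.00630632]), 'grasp_force': 0.0, 'grip_width': 0.9973004929384777}
top [[512.7, 0.0, 317.0], [0.0, 512.7, 242.9], [0.0, 0.0, 1.0]] [[0.1858, -0.9623, 0.1988, 0.4089], [-0.9826, -0.1833, 0.0312, 0.0575], [0.0064, -0.2011, -0.9796, 1.1014], [0.0, 0.0, 0.0, 1.0]]
side [[516.6, 0.0, 326.9], [0.0, 516.6, 236.0], [0.0, 0.0, 1.0]] [[0.7865, 0.3551, -0.5052, 1.0501], [0.6174, -0.4362, 0.6546, -0.5201], [0.0121, -0.8268, -0.5623, 0.6836], [0.0, 0.0, 0.0, 1.0]]
wrist [[362.7, 0.0, 319.3], [0.0, 362.7, 243.5], [0.0, 0.0, 1.0]] [[0.4473, 0.8617, 0.2395, 0.2191], [0.8944, -0.4305, -0.1213, 0.5903], [-0.0014, 0.2685, -0.9633, 0.3736], [0.0, 0.0, 0.0, 1.0]]
```

View pics/top0.png

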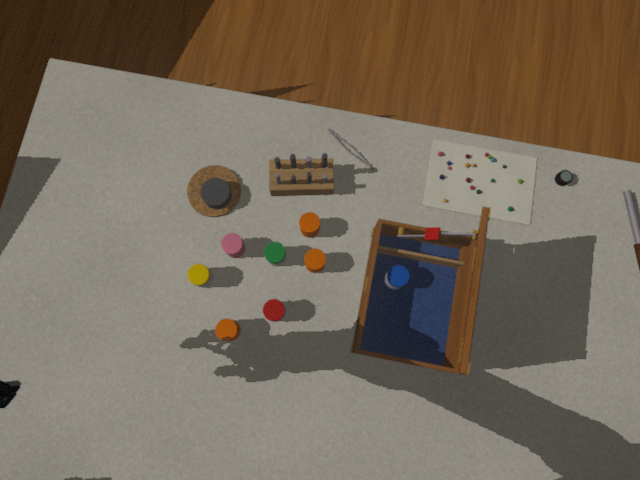

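View pics/side0.png

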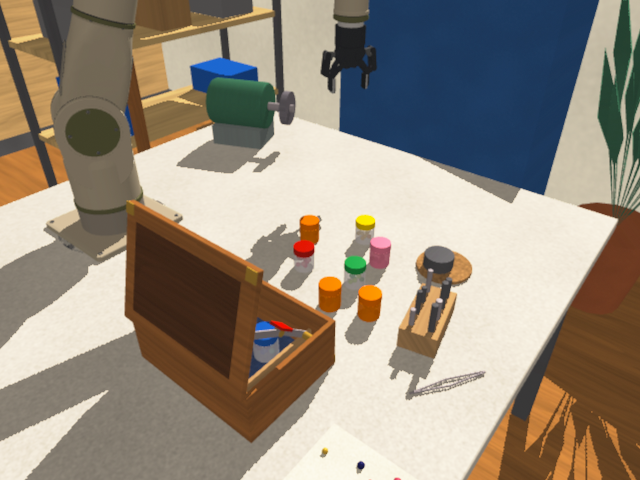

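Top view: green cap at (275,253) with an orange look-alike at (315,260), red at (274,310), yellow at (199,275). The blue cap at (400,276) is in the chest, whose front rim runs (378,221)–(355,355). The red plate is at (432,234) in top and about (282,326) in side.

```bash
cat > h.py <<'E'
import cv2,numpy as np
from scipy.spatial.transform import Rotation as R
def ray(c,p):
    d=np.linalg.inv(c["mtx"])@[p[0],p[1],1.]; E=c["extrinsics"]
    return E[:3,3],E[:3,:3]@d
def plane(c,p,z):
    o,d=ray(c,p); return o+d*(z-o[2])/d[2]
def tri(c1,p1,c2,p2):
    A=np.zeros((3,3));b=np.zeros(3)
    for c,p in((c1,p1),(c2,p2)):
        o,d=ray(c,p);d=d/np.linalg.norm(d);M=np.eye(3)-np.outer(d,d);A+=M;b+=M@o
    return np.linalg.solve(A,b)
def proj(c,X):
    E=np.linalg.inv(c["extrinsics"]);q=c["mtx"]@(E[:3,:3]@X+E[:3,3]);return q[:2]/q[2]
def blobs(img,h0,h1,s=150,v=60,amin=25):
    H=cv2.cvtColor(img,cv2.COLOR_RGB2HSV);h,S,V=H[...,0],H[...,1],H[...,2]
    m=((h>=h0)&(h<=h1) if h0<=h1 else (h>=h0)|(h<=h1))&(S>s)&(V>v)
    n,_,st,ce=cv2.connectedComponentsWithStats(m.astype(np.uint8))
    return [(ce[i].round(1),st[i][4],st[i][:4]) for i in range(1,n) if st[i][4]>amin]
E
python3 - <<'E'
from h import *
t=dict(np.load("pics/top0.npz"));s=dict(np.load("pics/side0.npz"))
for n,(a,b,sa) in dict(green=(55,80,150),red=(175,4,190),yellow=(22,32,200),blue=(105,118,190)).items():
    for nm,c in(("top",t),("side",s)):
        for bl in blobs(c["img"],a,b,sa):
            if bl[1]<1500: print(n,nm,bl[0],bl[1],plane(c,bl[0],.056 if n!="blue" else .064).round(4))
# front rim outer corners, near and far
for p in [(378,221),(355,355)]: print(p,plane(t,p,.1).round(4))
big=cv2.resize(t["img"][190:390,335:515],None,fx=3,fy=3,interpolation=cv2.INTER_CUBIC)
cv2.imwrite("pics/crop_t.png",big[:,:,::-1])
E
```

```text
green top [274.1 252.2] 276 [0.585  0.1744 0.056 ]
green side [354.9 264.8] 303 [0.5928 0.1654 0.056 ]
red top [431.7 233.4] 164 [ 0.6858 -0.1413  0.056 ]
red top [273.4 309.8] 322 [0.4685 0.1518 0.056 ]
red side [303.5 248.4] 279 [0.4768 0.1436 0.056 ]
red side [281.  325.7] 122 [ 0.5943 -0.0549  0.056 ]
yellow top [198.1 274.2] 335 [0.5109 0.3183 0.056 ]
yellow side [365.1 222.2] 229 [0.5189 0.3083 0.056 ]
blue top [399. 276.] 250 [ 0.5829 -0.0868  0.064 ]
blue side [220.   71.9] 1211 [-0.5505  0.844   0.064 ]
blue side [128.7 119.2] 52 [-0.3963  0.3217  0.064 ]
blue side [263.5 325.6] 104 [ 0.5768 -0.0792  0.064 ]
blue side [265.2 341.4] 113 [ 0.6045 -0.104   0.064 ]
(378, 221) [ 0.6792 -0.023   0.1   ]
(355, 355) [ 0.411  -0.0226  0.1   ]
```

View pics/crop_t.png

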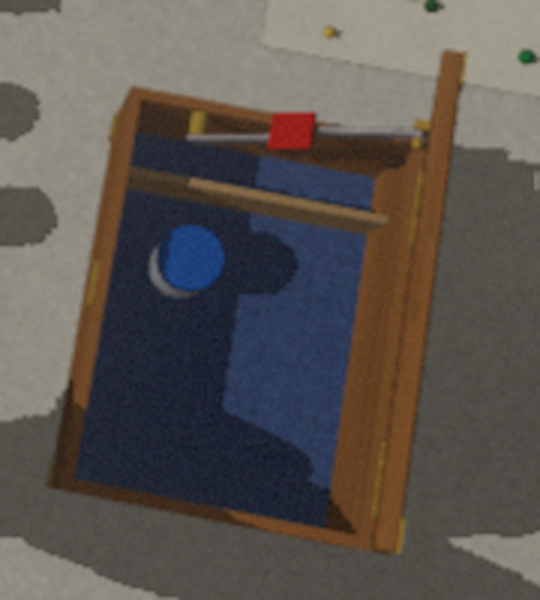

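The crop shows the chest's front rim corners at about (379,219) and (352,352) in the full image, the partition, the plate on the stay, and blue near the partition. The free floor is the near half. I'm setting off above the green jar.

>>> jog_arm:
  plan:
    - [[0, 0, 0.12], [-0.037, -0.017, 0.003], 0.085]
    - [[0, 0, 0.24], [-0.074, -0.035, 0.005], 0.085]
    - [[0, 0, 0.36], [-0.111, -0.052, 0.008], 0.085]
    - [[0, 0, 0.48], [-0.148, -0.069, 0.01], 0.085]
    - [[0, 0, 0.6], [-0.185, -0.086, 0.013], 0.085]
    - [[0, 0, 0.72], [-0.222, -0.104, 0.015], 0.085]
    - [[0, 0, 0.84], [-0.26, -0.121, 0.018], 0.085]
    - [[0, 0, 0.96], [-0.297, -0.138, 0.02], 0.085]

```text
clock: 0.82
position: [0.4846, 0.3002, 0.2111]
ee_rot: [0.656, 0.755, -0.0, -0.0]
ft_force: [0.7, -0.7, -0.5]
grip_width: 0.994
grasp_force: 0.0
```

```bash
cat > go.py <<'E'
import sys; from h import *; from workcell import *
# usage: go.py x y z [yawdeg tooly dir]  -> shift/turn in current tool axes for TCP pointing down
o=get_obs(); Rt=R.from_quat(o["ee_rot"]); a=[float(v) for v in sys.argv[1:]]
print("clock",round(o["clock"],2),"pos",o["position"].round(4),"grip",round(o["grip_width"],3),"F",o["ft_force"].round(2),"tooly",Rt.as_matrix()[:,1].round(3))
if a:
    ya=np.radians(a[3] if len(a)>3 else 0); y=np.array([np.cos(ya),np.sin(ya),0]); z=np.array([0,0,-1.])
    G=R.from_matrix(np.c_[np.cross(y,z),y,z])
    print("turn",(Rt.inv()*G).as_rotvec().round(3),"shift",Rt.inv().apply(np.array(a[:3])-o["position"]).round(4))
E
python3 go.py 0.587 0.171 0.2
```

```text
clock 0.82 pos [0.4846 0.3002 0.2111] grip 0.994 F [ 0.73 -0.73 -0.47] tooly [ 0.99  0.14 -0.  ]
turn [-0.   -0.    0.14] shift [-0.1423  0.0833  0.0111]
```

>>> jog_arm:
  plan:
    - [[0, 0, 0.07], [-0.036, 0.02, 0.003], 0.085]
    - [[0, 0, 0.14], [-0.072, 0.042, 0.006], 0.085]
    - [[0, 0, 0.14], [-0.108, 0.062, 0.009], 0.085]
    - [[0, 0, 0.14], [-0.142, 0.083, 0.011], 0.085]
    - [[0, 0, 0.14], [-0.142, 0.083, 0.011], 0.085]
    - [[0, 0, 0.14], [-0.142, 0.083, 0.011], 0.085]

```text
clock: 1.32
position: [0.5876, 0.1707, 0.1997]
ee_rot: [0.707, 0.707, -0.001, 0.0]
ft_force: [-0.3, 0.4, 0.9]
grip_width: 0.996
grasp_force: 0.0
```

```bash
python3 - <<'E'
from h import *; from workcell import *
c=camera("wrist"); np.savez("pics/w1.npz",**c); cv2.imwrite("pics/w1.png",c["img"][:,:,::-1])
for b in blobs(c["img"],50,85,120,40,200): print(b,plane(c,b[0],.056).round(4),[plane(c,(b[2][0]+k*b[2][2],b[2][1]+j*b[2][3]),.056).round(3) for k,j in((0,.5),(1,.5),(.5,0),(.5,1))])
E
python3 go.py 0.587 0.171 0.2
```

```text
(array([317.3, 222. ]), np.int32(2306), array([291, 195,  54,  55], dtype=int32)) [0.5858 0.1778 0.056 ] [array([0.565, 0.177, 0.056]), array([0.608, 0.177, 0.056]), array([0.586, 0.2  , 0.056]), array([0.586, 0.154, 0.056])]
clock 1.37 pos [0.5867 0.1731 0.1998] grip 0.995 F [-0.55  0.78 -0.08] tooly [ 1.     0.004 -0.001]
turn [-0.001  0.     0.004] shift [-0.0021  0.0003 -0.0002]
```

View pics/w1.png

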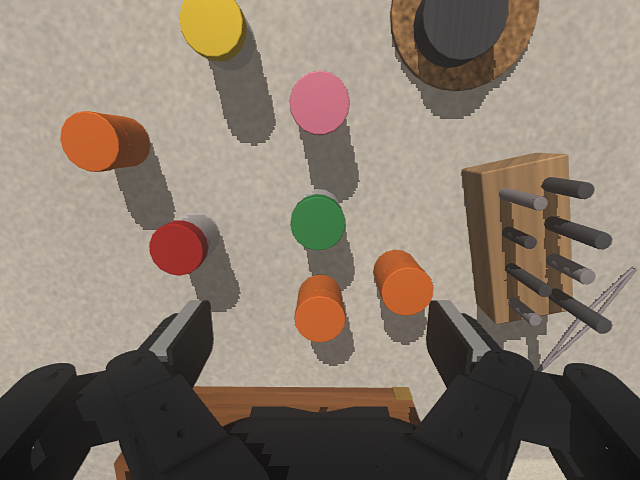

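The wrist view shows the green cap at (317,222), with clear space left and right for the fingers and orange below at (320,310) and (403,283). Descending along the jar's axis.

>>> jog_arm:
  plan:
    - [[0, 0, 0], [0.006, -0.001, 0.03], 0.065]
    - [[0, 0, 0], [0.006, -0.001, 0.065], 0.065]
    - [[0, 0, 0], [0.006, -0.001, 0.1], 0.065]
    - [[0, 0, 0], [0.006, -0.001, 0.13], 0.065]
    - [[0, 0, 0], [0.006, -0.001, 0.155], 0.065]
    - [[0, 0, 0], [0.006, -0.001, 0.17], 0.065]
    - [[0, 0, 0], [0.006, -0.001, 0.174], 0.065]
    - [[0, 0, 0], [0.006, -0.001, 0.174], 0.065]

```text
clock: 2.03
position: [0.5842, 0.1811, 0.0254]
ee_rot: [0.704, 0.71, -0.001, -0.001]
ft_force: [-0.0, -0.3, 0.9]
grip_width: 0.759
grasp_force: 0.0
```

>>> jog_arm:
  plan:
    - [[0, 0, 0], [0, 0, 0], 0.05]
    - [[0, 0, 0], [0, 0, 0], 0.04]
    - [[0, 0, 0], [0, 0, 0], 0.035]
    - [[0, 0, 0], [0, 0, 0], 0.035]
    - [[0, 0, 0], [0, 0, 0], 0.035]
    - [[0, 0, 0], [0, 0, 0], 0.035]
    - [[0, 0, 0], [0, 0, 0], 0.035]
  force: 30

```text
clock: 2.62
position: [0.5863, 0.1807, 0.028]
ee_rot: [0.705, 0.709, 0.001, 0.0]
ft_force: [-2.8, 1.3, 7.8]
grip_width: 0.513
grasp_force: 30.9
```

>>> jog_arm:
  plan:
    - [[0, 0, 0], [0, 0, -0.015], 0.035]
    - [[0, 0, 0], [0, 0, -0.045], 0.035]
    - [[0, 0, 0], [0, 0, -0.08], 0.035]
    - [[0, 0, 0], [0, 0, -0.115], 0.035]
    - [[0, 0, 0], [0, 0, -0.145], 0.035]
    - [[0, 0, 0], [0, 0, -0.165], 0.035]
    - [[0, 0, 0], [0, 0, -0.165], 0.035]

```text
clock: 3.2
position: [0.5878, 0.1803, 0.1971]
ee_rot: [0.705, 0.709, 0.004, 0.001]
ft_force: [0.7, 0.1, -1.3]
grip_width: 0.514
grasp_force: 31.0
```

```bash
python3 go.py 0.492 -0.078 0.19
```

```text
clock 3.2 pos [0.5878 0.1803 0.1971] grip 0.514 F [ 0.68  0.14 -1.29] tooly [1.    0.006 0.008]
turn [ 0.008 -0.004  0.006] shift [-0.2578 -0.0973  0.0055]
```

>>> jog_arm:
  plan:
    - [[0, 0, 0], [-0.02, -0.008, 0], 0.035]
    - [[0, 0, 0], [-0.055, -0.021, 0], 0.035]
    - [[0, 0, 0], [-0.09, -0.034, 0], 0.035]
    - [[0, 0, 0], [-0.125, -0.047, 0], 0.035]
    - [[0, 0, 0], [-0.16, -0.06, 0], 0.035]
    - [[0, 0, 0], [-0.195, -0.074, 0], 0.035]
    - [[0, 0, 0], [-0.225, -0.085, 0], 0.035]
    - [[0, 0, 0], [-0.245, -0.093, 0], 0.035]

```text
clock: 3.87
position: [0.4923, -0.0692, 0.1911]
ee_rot: [0.706, 0.708, -0.0, -0.0]
ft_force: [0.8, 0.5, -0.5]
grip_width: 0.517
grasp_force: 31.0
```

>>> jog_arm:
  plan:
    - [[0, 0, 0], [-0.01, -0.003, 0.002], 0.035]
    - [[0, 0, 0], [-0.012, -0.004, 0.005], 0.035]
    - [[0, 0, 0], [-0.012, -0.004, 0.005], 0.035]
    - [[0, 0, 0], [-0.012, -0.004, 0.005], 0.035]

```text
clock: 4.2
position: [0.4904, -0.0761, 0.1859]
ee_rot: [0.704, 0.71, -0.0, -0.0]
ft_force: [0.3, 0.3, -0.8]
grip_width: 0.514
grasp_force: 31.0
```

```bash
python3 - <<'E'
from h import *; from workcell import *
c=camera("top"); np.savez("pics/t2.npz",**c)
w=camera("wrist"); s=camera("side")
cv2.imwrite("pics/m2.png",cv2.resize(np.hstack([w["img"][:,:,::-1],s["img"][:,:,::-1]]),(800,300)))
E
python3 go.py 0.492 -0.078 0.034
```

```text
clock 4.35 pos [ 0.4905 -0.0764  0.1861] grip 0.517 F [-0.12 -0.09 -0.88] tooly [ 1.     0.008 -0.   ]
turn [-0.    -0.     0.008] shift [-0.0016  0.0015  0.1521]
```

View pics/m2.png

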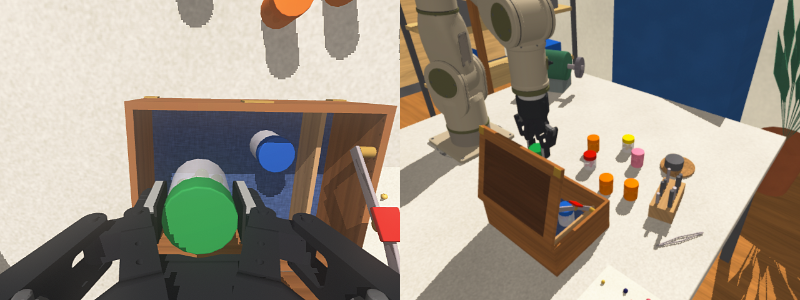

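The jar is held upright over the open near half, left of blue in the wrist image, with the rim and lid clear. Lowering.

>>> jog_arm:
  plan:
    - [[0, 0, 0], [0, 0.001, 0.015], 0.035]
    - [[0, 0, 0], [0, 0.001, 0.04], 0.035]
    - [[0, 0, 0], [0, 0.001, 0.065], 0.035]
    - [[0, 0, 0], [0, 0.001, 0.09], 0.035]
    - [[0, 0, 0], [0, 0.001, 0.113], 0.035]
    - [[0, 0, 0], [0, 0.001, 0.13], 0.035]
    - [[0, 0, 0], [0, 0.001, 0.142], 0.035]
    - [[0, 0, 0], [0, 0.001, 0.145], 0.035]

```text
clock: 5.02
position: [0.49, -0.0768, 0.0392]
ee_rot: [0.704, 0.71, -0.001, -0.001]
ft_force: [-1.4, 0.5, -1.4]
grip_width: 0.516
grasp_force: 31.0
```

>>> jog_arm:
  plan:
    - [[0, 0, 0], [0, 0, 0.001], 0.035]
    - [[0, 0, 0], [0, 0, 0.003], 0.035]
    - [[0, 0, 0], [0, 0, 0.004], 0.035]
    - [[0, 0, 0], [0, 0, 0.005], 0.035]
    - [[0, 0, 0], [0, 0, 0.005], 0.035]

```text
clock: 5.43
position: [0.4914, -0.0776, 0.0367]
ee_rot: [0.705, 0.709, 0.0, 0.0]
ft_force: [-1.4, 0.3, -1.6]
grip_width: 0.513
grasp_force: 31.0
```

>>> jog_arm:
  plan:
    - [[0, 0, 0], [0, 0, 0.001], 0.035]
    - [[0, 0, 0], [0, 0, 0.002], 0.035]
    - [[0, 0, 0], [0, 0, 0.002], 0.035]
    - [[0, 0, 0], [0, 0, 0.002], 0.035]

```text
clock: 5.77
position: [0.4915, -0.0778, 0.0359]
ee_rot: [0.705, 0.709, 0.001, -0.0]
ft_force: [-7.1, 0.5, 19.8]
grip_width: 0.515
grasp_force: 32.7
```

>>> jog_arm:
  plan:
    - [[0, 0, 0], [0, 0, -0.001], 0.044]
    - [[0, 0, 0], [0, 0, -0.001], 0.05]
    - [[0, 0, 0], [0, 0, -0.001], 0.056]
    - [[0, 0, 0], [0, 0, -0.001], 0.06]
    - [[0, 0, 0], [0, 0, -0.001], 0.064]
    - [[0, 0, 0], [0, 0, -0.001], 0.064]
    - [[0, 0, 0], [0, 0, -0.001], 0.064]
    - [[0, 0, 0], [0, 0, -0.001], 0.064]

```text
clock: 6.43
position: [0.491, -0.0777, 0.0352]
ee_rot: [0.705, 0.709, -0.0, -0.0]
ft_force: [-0.2, -1.0, 0.2]
grip_width: 0.747
grasp_force: 0.0
```

>>> jog_arm:
  plan:
    - [[0, 0, 0], [0, 0, -0.01], 0.064]
    - [[0, 0, 0], [0, 0, -0.03], 0.064]
    - [[0, 0, 0], [0, 0, -0.06], 0.064]
    - [[0, 0, 0], [0, 0, -0.095], 0.064]
    - [[0, 0, 0], [0, 0, -0.13], 0.064]
    - [[0, 0, 0], [0, 0, -0.165], 0.064]
    - [[0, 0, 0], [0, 0, -0.185], 0.064]
    - [[0, 0, 0], [0, 0, -0.185], 0.064]

```text
clock: 7.1
position: [0.4931, -0.0782, 0.2258]
ee_rot: [0.705, 0.709, 0.003, 0.002]
ft_force: [0.5, -1.4, 0.7]
grip_width: 0.75
grasp_force: 0.0
```

```bash
python3 - <<'E'
from h import *; from workcell import *
c=camera("wrist"); t=dict(np.load("pics/top0.npz"));s=dict(np.load("pics/side0.npz"))
cv2.imwrite("pics/w3.png",c["img"][:,:,::-1])
for b in blobs(c["img"],50,85,120,40,200): print("green",b,plane(c,b[0],.064).round(4))
P=tri(t,(431.7,233.4),s,(281,325.7)); print("plate",P.round(4),proj(t,P),proj(s,P))
E
python3 go.py; sed -n 1,1p h.py
```

```text
green (array([315.7, 229.3]), np.int32(2057), array([290, 203,  52,  52], dtype=int32)) [ 0.4912 -0.0811  0.064 ]
plate [ 0.6614 -0.1236  0.1486] [431.6475596  233.33183257] [280.8890701 325.7142881]
clock 7.15 pos [ 0.4922 -0.078   0.2232] grip 0.753 F [0.15 0.14 0.09] tooly [1.    0.006 0.005]
import cv2,numpy as np
```

View pics/w3.png

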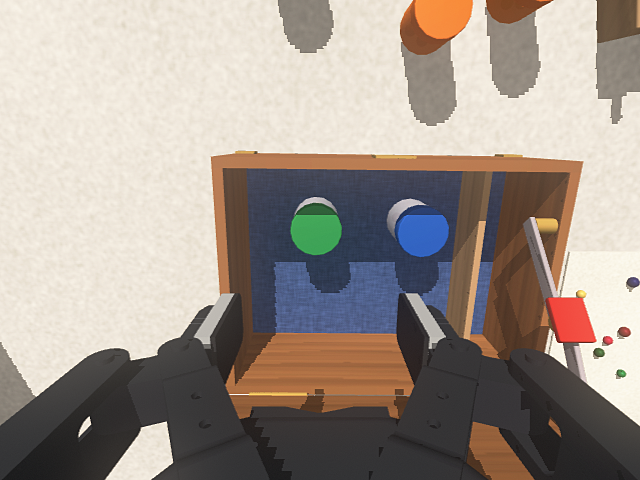

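The green jar stands upright at (316,229) beside blue at (421,231), and the plate is at (572,320). I triangulated the plate at (0.661,−0.124,0.149). Next I shut the fingers and tilt to press along its normal.

>>> jog_arm:
  plan:
    - [[0, -0.05, 0], [-0.003, 0.02, 0], 0.02]
    - [[0, -0.15, 0], [-0.008, 0.05, 0], 0]
    - [[0, -0.25, 0], [-0.013, 0.085, 0], 0]
    - [[0, -0.35, 0], [-0.018, 0.12, 0], 0]
    - [[0, -0.45, 0], [-0.023, 0.15, 0], 0]
    - [[0, -0.5, 0], [-0.026, 0.168, 0.003], 0]
    - [[0, -0.5, 0], [-0.026, 0.168, 0.008], 0]
    - [[0, -0.5, 0], [-0.026, 0.168, 0.008], 0]

```text
clock: 7.82
position: [0.6585, -0.102, 0.2093]
ee_rot: [0.682, 0.688, -0.176, 0.174]
ft_force: [-0.6, -0.1, -0.1]
grip_width: -0.001
grasp_force: 0.0
```

```bash
cat > tl.py <<'E'
import sys; from h import *; from workcell import *
# shift in current tool axes to a world point
o=get_obs(); Rt=R.from_quat(o["ee_rot"]); P=np.array([float(v) for v in sys.argv[1:4]])
print("clock",round(o["clock"],2),"pos",o["position"].round(4),"F",o["ft_force"].round(2)); print(Rt.as_matrix().round(3)); print("shift",Rt.inv().apply(P-o["position"]).round(4), "grip",o["grip_width"])
E
python3 - <<'E'
from h import *; from workcell import *
t=camera("top");s=camera("side");w=camera("wrist")
cv2.imwrite("pics/m4.png",cv2.resize(np.hstack([t["img"][150:390,320:640,::-1],s["img"][200:440,120:440,::-1]]),(800,300)))
for c in(t,s,w): print([(b[0],b[1]) for b in blobs(c["img"],175,4,190)])
np.savez("pics/w4.npz",**w)
E
python3 tl.py 0.6614 -0.1236 0.1486
```

```text
[(array([432., 234.]), np.int32(151)), (array([265.7, 307.8]), np.int32(38))]
[(array([281. , 325.6]), np.int32(120))]
[(array([316.5, 247.1]), np.int32(107))]
clock 7.97 pos [ 0.6583 -0.1041  0.2128] F [-0.32  0.09  0.8 ]
[[-0.003  1.     0.002]
 [ 0.878  0.004 -0.479]
 [-0.479  0.    -0.878]]
shift [0.0136 0.0031 0.0657] grip 0.0038191777650688485
```

View pics/m4.png

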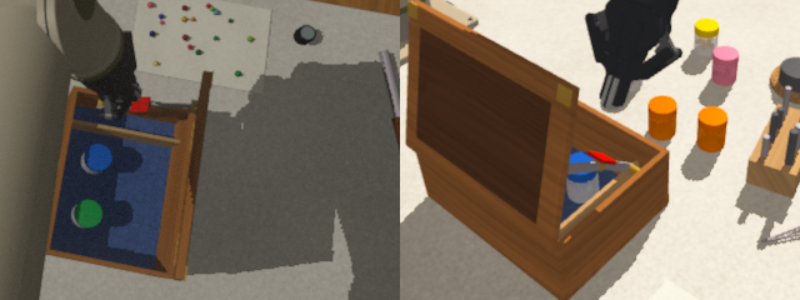

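The fingers are shut and close above the plate on its −x side, clear of the lid, and both jars are standing. Approaching the plate.

>>> jog_arm:
  plan:
    - [[0, 0, 0], [0.008, 0.002, 0.01], 0]
    - [[0, 0, 0], [0.013, 0.003, 0.025], 0]
    - [[0, 0, 0], [0.013, 0.003, 0.04], 0]
    - [[0, 0, 0], [0.013, 0.003, 0.052], 0]
    - [[0, 0, 0], [0.013, 0.003, 0.06], 0]
    - [[0, 0, 0], [0.013, 0.003, 0.065], 0]
    - [[0, 0, 0], [0.013, 0.003, 0.069], 0]
    - [[0, 0, 0], [0.013, 0.003, 0.069], 0]

```text
clock: 8.63
position: [0.6623, -0.1249, 0.1454]
ee_rot: [0.683, 0.687, -0.174, 0.175]
ft_force: [0.1, -0.2, -1.0]
grip_width: 0.003
grasp_force: 0.0
```

>>> jog_arm:
  plan:
    - [[0, 0, 0], [0, 0, 0.002], 0]
    - [[0, 0, 0], [0, 0, 0.004], 0]
    - [[0, 0, 0], [0, 0, 0.006], 0]
    - [[0, 0, 0], [0, 0, 0.008], 0]

```text
clock: 8.97
position: [0.6628, -0.1283, 0.1389]
ee_rot: [0.683, 0.687, -0.174, 0.176]
ft_force: [-1.3, -0.9, 3.8]
grip_width: -0.003
grasp_force: 1.6
```

```bash
python3 - <<'E'
from h import *; from workcell import *
s=camera("side");w=camera("wrist"); t=camera("top")
cv2.imwrite("pics/m5.png",np.hstack([cv2.resize(s["img"][250:400,200:350,::-1],(400,400),interpolation=2),cv2.resize(w["img"][100:480,150:530,::-1],(400,400))]))
for c in(t,s,w): print([(b[0],b[1],b[2].tolist()) for b in blobs(c["img"],175,4,190)])
E
python3 tl.py 0.6614 -0.1236 0.1486
```

```text
[(array([272.9, 309.6]), np.int32(293), [264, 300, 19, 21])]
[(array([276.4, 336.1]), np.int32(86), [266, 331, 23, 10])]
[(array([312.4, 287.4]), np.int32(406), [290, 281, 55, 18])]
clock 9.12 pos [ 0.6624 -0.1282  0.1384] F [0.64 1.09 0.82]
[[-0.005  1.     0.003]
 [ 0.878  0.006 -0.479]
 [-0.479  0.    -0.878]]
shift [-0.0009 -0.001  -0.0112] grip 0.002183915445421481
```

View pics/m5.png

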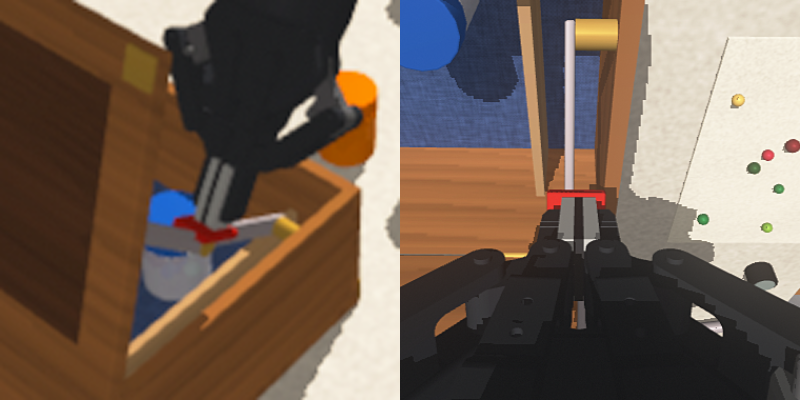

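The knee is already past straight under the fingertips, with the plate in side at (276,336), down from 326. I'll press further.

>>> jog_arm:
  plan:
    - [[0, 0, 0], [0, 0, 0.003], 0]
    - [[0, 0, 0], [0, 0, 0.006], 0]
    - [[0, 0, 0], [0, 0, 0.009], 0]
    - [[0, 0, 0], [0, 0, 0.012], 0]
    - [[0, 0, 0], [0, 0, 0.015], 0]
    - [[0, 0, 0], [0, 0, 0.018], 0]
    - [[0, 0, 0], [0, 0, 0.018], 0]
    - [[0, 0, 0], [0, 0, 0.018], 0]

```text
clock: 9.78
position: [0.6624, -0.1373, 0.1226]
ee_rot: [0.683, 0.687, -0.175, 0.176]
ft_force: [0.3, -0.4, 2.6]
grip_width: 0.004
grasp_force: 1.1
```

>>> jog_arm:
  plan:
    - [[0, 0, 0], [0, 0, -0.02], 0]
    - [[0, 0, 0], [0, 0, -0.05], 0]
    - [[0, 0, 0], [0, 0, -0.09], 0]
    - [[0, 0, 0], [0, 0, -0.13], 0]
    - [[0, 0.07, 0], [0, -0.01, -0.17], 0]
    - [[0, 0.17, 0], [0, -0.04, -0.2], 0]
    - [[0, 0.27, 0], [0, -0.07, -0.21], 0]
    - [[0, 0.37, 0], [0, -0.1, -0.21], 0]

```text
clock: 10.45
position: [0.562, -0.0342, 0.3098]
ee_rot: [0.702, 0.709, -0.042, 0.046]
ft_force: [-0.1, -1.9, -0.1]
grip_width: -0.001
grasp_force: 0.0
```

```bash
python3 - <<'E'
from h import *; from workcell import *
s=camera("side"); t=camera("top")
for c in(t,s): print([(b[0],b[1],b[2].tolist()) for b in blobs(c["img"],175,4,190)])
np.savez("pics/t6.npz",**t);np.savez("pics/s6.npz",**s)
cv2.imwrite("pics/m6.png",np.hstack([cv2.resize(t["img"][170:390,320:540,::-1],(400,400),interpolation=2),cv2.resize(s["img"][180:440,110:370,::-1],(400,400))]))
E
python3 go.py .55 -.1 .4
```

```text
[(array([273.2, 309.6]), np.int32(292), [264, 300, 20, 21])]
[(array([303.6, 248.5]), np.int32(277), [294, 241, 20, 16]), (array([275.6, 348. ]), np.int32(132), [268, 341, 17, 16])]
clock 10.55 pos [ 0.559  -0.0408  0.3093] grip -0.003 F [ 1.32 -0.46 -0.04] tooly [ 1.    -0.001  0.003]
turn [ 0.003  0.124 -0.001] shift [-0.07   -0.0086 -0.0827]
```

View pics/m6.png

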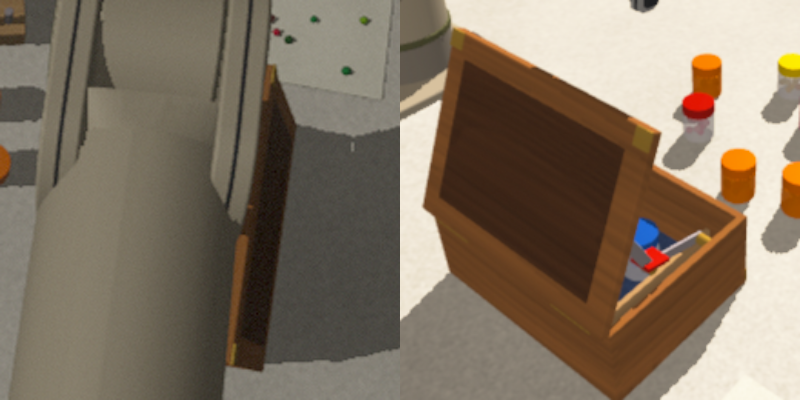

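The plate stays sunk (side (276,348)), the lid has sunk a little, and red and blue are undisturbed. I'll estimate the lid angle from its far top corner, about (276,268) in the side picture, and plan the arc.

Run:
```python
from h import *
s=dict(np.load("pics/s6.npz"))
o=np.array([.546,-.12]); yh=np.array([1,-.026]);yh/=np.linalg.norm(yh); xh=np.array([yh[1],-yh[0]])
for p in [(276,268)]:
    O,d=ray(s,p); a=(O[:2]-o)@yh; b=d[:2]@yh; X=O+d*(.135-a)/b
    cx=(X[:2]-o)@xh; print("corner chest x,z",cx,X[2],"phi",np.degrees(np.arctan2(X[2]-.1,.1-cx)),"r",np.hypot(X[2]-.1,.1-cx))
for ph in (75,70,65,60,50,40,30,20,10,0):
    f=np.radians(ph); u=.175
    c=np.array([.1,.1])+u*np.array([-np.cos(f),np.sin(f)])+.012*np.array([np.sin(f),np.cos(f)])
    w=o+xh*c[0]; print(ph,"contact",w.round(4),c[1].round(4))
```

```text
corner chest x,z 0.022849576638380182 0.2782714343593807 phi 66.59851523298016 r 0.19424956147551053
75 contact [ 0.5443 -0.1863] 0.2721
70 contact [ 0.5447 -0.1714] 0.2686
65 contact [ 0.545  -0.1569] 0.2637
60 contact [ 0.5454 -0.1429] 0.2576
50 contact [ 0.5461 -0.1167] 0.2418
40 contact [ 0.5467 -0.0937] 0.2217
30 contact [ 0.5472 -0.0745] 0.1979
20 contact [ 0.5476 -0.0597] 0.1711
10 contact [ 0.5478 -0.0498] 0.1422
0 contact [ 0.5479 -0.045 ] 0.112
```

>>> jog_arm:
  plan:
    - [[0, 0.12, 0], [0, -0.005, -0.03], 0]
    - [[0, 0.12, 0], [0, -0.01, -0.07], 0]
    - [[0, 0.12, 0], [-0.02, -0.01, -0.1], 0]
    - [[0, 0.12, 0], [-0.06, -0.01, -0.11], 0]
    - [[0, 0.12, 0], [-0.1, -0.01, -0.11], 0]
    - [[0, 0.12, 0], [-0.14, -0.01, -0.11], 0]
    - [[0, 0.12, 0], [-0.18, -0.01, -0.11], 0]
    - [[0, 0.12, 0], [-0.22, -0.01, -0.11], 0]

```text
clock: 11.22
position: [0.5529, -0.2421, 0.4443]
ee_rot: [0.705, 0.71, -0.004, 0.003]
ft_force: [1.4, 0.1, 0.0]
grip_width: 0.003
grasp_force: 0.0
```

```bash
python3 go.py .546 -.29 .4
```

```text
clock 11.22 pos [ 0.5529 -0.2421  0.4443] grip 0.003 F [1.37 0.08 0.02] tooly [ 1.     0.007 -0.   ]
turn [-0.     0.01   0.007] shift [-0.0475 -0.0073  0.0448]
```

>>> jog_arm:
  plan:
    - [[0, 0.1, 0], [-0.02, -0.003, 0], 0]
    - [[0, 0.2, 0], [-0.03, -0.006, 0.01], 0]
    - [[0, 0.3, 0], [-0.03, -0.006, 0.03], 0]
    - [[0, 0.4, 0], [-0.03, -0.006, 0.06], 0]
    - [[0, 0.5, 0], [-0.02, -0.006, 0.09], 0]
    - [[0, 0.6, 0], [-0.01, -0.006, 0.12], 0]
    - [[0, 0.6, 0], [0.005, -0.006, 0.14], 0]
    - [[0, 0.6, 0], [0.01, -0.006, 0.15], 0]

```text
clock: 11.88
position: [0.546, -0.2312, 0.2891]
ee_rot: [0.675, 0.677, 0.204, -0.21]
ft_force: [0.7, 1.4, 0.6]
grip_width: 0.0
grasp_force: 0.0
```

```bash
python3 tl.py .546 -.165 .265
```

```text
clock 11.88 pos [ 0.546  -0.2312  0.2891] F [0.72 1.37 0.58]
[[ 0.     1.    -0.008]
 [ 0.828  0.004  0.56 ]
 [ 0.56  -0.007 -0.828]]
shift [0.0413 0.0005 0.057 ] grip 5.7846189182747404e-05
```

>>> jog_arm:
  plan:
    - [[0, 0, 0], [0.008, 0, 0.01], 0]
    - [[0, 0, 0], [0.016, 0, 0.022], 0]
    - [[0, 0, 0], [0.023, 0, 0.034], 0]
    - [[0, 0, 0], [0.029, 0, 0.042], 0]
    - [[0, 0, 0], [0.033, 0, 0.046], 0]
    - [[0, 0, 0], [0.036, 0, 0.05], 0]
    - [[0, 0, 0], [0.038, 0, 0.053], 0]
    - [[0, 0, 0], [0.038, 0, 0.053], 0]

```text
clock: 12.55
position: [0.5467, -0.1709, 0.2715]
ee_rot: [0.674, 0.679, 0.205, -0.206]
ft_force: [-0.6, -0.2, -0.6]
grip_width: -0.0
grasp_force: 0.0
```

```bash
python3 - <<'E'
from h import *; from workcell import *
s=camera("side")
cv2.imwrite("pics/m7.png",cv2.resize(s["img"][130:430,60:360,::-1],(600,600)))
E
python3 tl.py .546 -.143 .2576; python3 tl.py .546 -.117 .242
```

```text
clock 12.6 pos [ 0.5466 -0.1713  0.2717] F [ 0.02  0.28 -0.64]
[[-0.005  1.    -0.003]
 [ 0.831  0.006  0.556]
 [ 0.556  0.    -0.831]]
shift [ 0.0157 -0.0005  0.0274] grip 0.0034117930627940002
clock 12.6 pos [ 0.5466 -0.1713  0.2717] F [ 0.02  0.28 -0.64]
[[-0.005  1.    -0.003]
 [ 0.831  0.006  0.556]
 [ 0.556  0.    -0.831]]
shift [ 0.0286 -0.0003  0.0549] grip 0.0034117930627940002
```

View pics/m7.png

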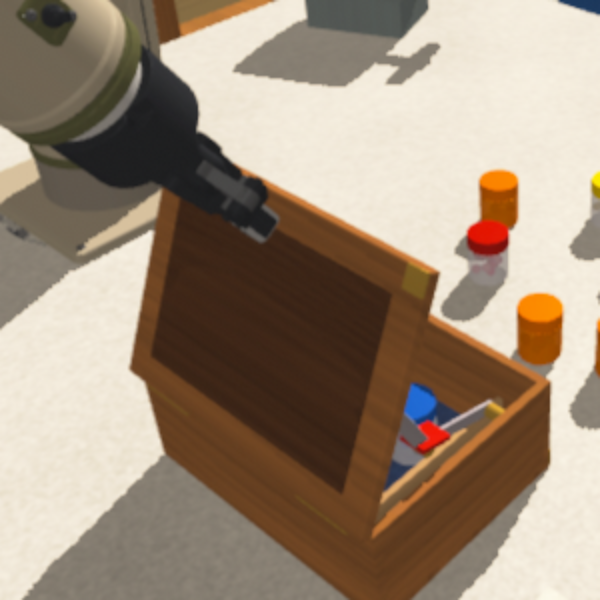

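The tip is poised at the lid's outer face near the free edge. Now following the arc.

>>> jog_arm:
  plan:
    - [[0, 0, 0], [0.004, 0, 0.006], 0]
    - [[0, 0, 0], [0.008, 0, 0.013], 0]
    - [[0, 0, 0], [0.012, 0, 0.02], 0]
    - [[0, 0, 0], [0.0157, 0, 0.0274], 0]
    - [[0, 0, 0], [0.0195, 0, 0.034], 0]
    - [[0, 0, 0], [0.023, 0, 0.041], 0]
    - [[0, 0, 0], [0.026, 0, 0.048], 0]
    - [[0, 0, 0], [0.0286, 0, 0.055], 0]

```text
clock: 13.27
position: [0.5463, -0.1161, 0.2413]
ee_rot: [0.675, 0.679, 0.205, -0.206]
ft_force: [0.4, -1.8, 0.6]
grip_width: 0.001
grasp_force: 1.1
```

```bash
for a in "-.0937 .2217" "-.0745 .198" "-.0597 .171"; do python3 tl.py .546 $a | grep -v '\[\['; done
python3 - <<'E'
from h import *; from workcell import *
s=camera("side"); print([(b[0],b[1]) for b in blobs(s["img"],175,4,190)]); cv2.imwrite("pics/m8.png",cv2.resize(s["img"][130:430,60:360,::-1],(600,600)))
E
```

```text
clock 13.27 pos [ 0.5463 -0.1161  0.2413] F [ 0.43 -1.78  0.6 ]
 [ 0.831  0.006  0.556]
 [ 0.556  0.    -0.831]]
shift [ 0.0077 -0.0002  0.0287] grip 0.0009129157856233134
clock 13.27 pos [ 0.5463 -0.1161  0.2413] F [ 0.43 -1.78  0.6 ]
 [ 0.831  0.006  0.556]
 [ 0.556  0.    -0.831]]
shift [ 0.0105 -0.0001  0.0591] grip 0.0009129157856233134
clock 13.27 pos [ 0.5463 -0.1161  0.2413] F [ 0.43 -1.78  0.6 ]
 [ 0.831  0.006  0.556]
 [ 0.556  0.    -0.831]]
shift [0.0078 0.     0.0898] grip 0.0009129157856233134
[(array([303.6, 248.5]), np.int32(277)), (array([271.2, 362.6]), np.int32(152))]
```

>>> jog_arm:
  plan:
    - [[0, -0.03, 0], [0.002, 0, 0.007], 0]
    - [[0, -0.06, 0], [0.004, 0, 0.014], 0]
    - [[0, -0.09, 0], [0.006, 0, 0.021], 0]
    - [[0, -0.12, 0], [0.008, 0, 0.0287], 0]
    - [[0, -0.15, 0], [0.009, 0, 0.036], 0]
    - [[0, -0.18, 0], [0.01, 0, 0.044], 0]
    - [[0, -0.21, 0], [0.0105, 0, 0.052], 0]
    - [[0, -0.24, 0], [0.0105, 0, 0.059], 0]

```text
clock: 13.98
position: [0.5459, -0.0748, 0.1982]
ee_rot: [0.694, 0.699, 0.122, -0.123]
ft_force: [2.0, -1.3, 0.9]
grip_width: 0.002
grasp_force: 0.7
```

```bash
for a in "-.0597 .171" "-.0498 .142" "-.045 .112"; do python3 tl.py .546 $a | grep -v '\[\['; done
```

```text
clock 13.98 pos [ 0.5459 -0.0748  0.1982] F [ 1.96 -1.35  0.89]
 [ 0.94   0.006  0.342]
 [ 0.342 -0.    -0.94 ]]
shift [0.0049 0.0002 0.0307] grip 0.0023614341053560437
clock 13.98 pos [ 0.5459 -0.0748  0.1982] F [ 1.96 -1.35  0.89]
 [ 0.94   0.006  0.342]
 [ 0.342 -0.    -0.94 ]]
shift [0.0043 0.0003 0.0613] grip 0.0023614341053560437
clock 13.98 pos [ 0.5459 -0.0748  0.1982] F [ 1.96 -1.35  0.89]
 [ 0.94   0.006  0.342]
 [ 0.342 -0.    -0.94 ]]
shift [-0.0014  0.0003  0.0912] grip 0.0023614341053560437
```

>>> jog_arm:
  plan:
    - [[0, -0.03, 0], [0.001, 0, 0.008], 0]
    - [[0, -0.06, 0], [0.003, 0, 0.016], 0]
    - [[0, -0.09, 0], [0.004, 0, 0.024], 0]
    - [[0, -0.12, 0], [0.005, 0, 0.032], 0]
    - [[0, -0.15, 0], [0.005, 0, 0.04], 0]
    - [[0, -0.18, 0], [0.005, 0, 0.048], 0]
    - [[0, -0.2, 0], [0.005, 0, 0.055], 0]
    - [[0, -0.22, 0], [0.004, 0, 0.061], 0]

```text
clock: 14.65
position: [0.5456, -0.0498, 0.1421]
ee_rot: [0.703, 0.708, 0.045, -0.046]
ft_force: [-0.3, 0.4, 1.0]
grip_width: 0.001
grasp_force: 0.4
```

```bash
python3 tl.py .546 -.045 .112;python3 - <<'E'
from h import *; from workcell import *
s=camera("side"); cv2.imwrite("pics/m9.png",cv2.resize(s["img"][130:430,60:360,::-1],(600,600)))
E
```

```text
clock 14.65 pos [ 0.5456 -0.0498  0.1421] F [-0.3   0.43  1.03]
[[-0.007  1.    -0.002]
 [ 0.992  0.007  0.129]
 [ 0.129 -0.001 -0.992]]
shift [0.0008 0.0005 0.0304] grip 0.0010875737570606744
```

View pics/m9.png

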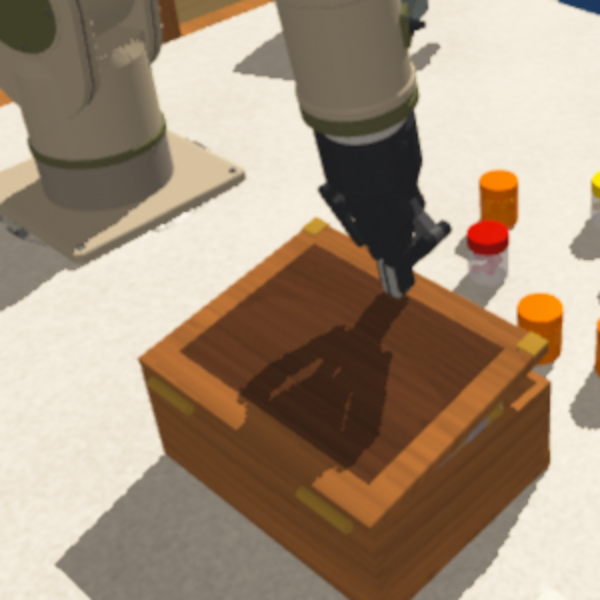

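The lid is about 10° from shut with the tip near the free edge, so I'll finish slowly.

>>> jog_arm:
  plan:
    - [[0, -0.02, 0], [0.001, 0, 0.005], 0]
    - [[0, -0.04, 0], [0.001, 0, 0.011], 0]
    - [[0, -0.06, 0], [0.001, 0, 0.016], 0]
    - [[0, -0.08, 0], [0.001, 0, 0.021], 0]
    - [[0, -0.1, 0], [0.001, 0, 0.025], 0]
    - [[0, -0.12, 0], [0.001, 0, 0.028], 0]
    - [[0, -0.12, 0], [0.001, 0, 0.029], 0]
    - [[0, -0.12, 0], [0.001, 0, 0.029], 0]

```text
clock: 15.37
position: [0.5457, -0.0454, 0.1137]
ee_rot: [0.705, 0.71, 0.003, -0.004]
ft_force: [-0.4, 0.5, 0.4]
grip_width: 0.003
grasp_force: 0.0
```

>>> jog_arm:
  plan:
    - [[0, 0, 0], [0, 0, 0.001], 0]
    - [[0, 0, 0], [0, 0, 0.002], 0]
    - [[0, 0, 0], [0, 0, 0.002], 0]

```text
clock: 15.62
position: [0.546, -0.0461, 0.1122]
ee_rot: [0.705, 0.709, 0.004, -0.004]
ft_force: [0.4, -0.8, 0.8]
grip_width: -0.0
grasp_force: 0.3
```

>>> jog_arm:
  plan:
    - [[0, 0, 0], [0, 0, 0.001], 0]
    - [[0, 0, 0], [0, 0, 0.002], 0]
    - [[0, 0, 0], [0, 0, 0.003], 0]
    - [[0, 0, 0], [0, 0, 0.003], 0]

```text
clock: 15.95
position: [0.5462, -0.0461, 0.1118]
ee_rot: [0.705, 0.709, 0.004, -0.004]
ft_force: [-13.0, 0.6, 31.8]
grip_width: 0.002
grasp_force: 15.3
```

The lid is firmly on the rim. Backing off and checking.

>>> jog_arm:
  plan:
    - [[0, 0, 0], [0, 0, -0.001], 0]
    - [[0, 0, 0], [0, 0, -0.004], 0]
    - [[0, 0, 0], [0, 0, -0.02], 0]
    - [[0, 0, 0], [0, 0, -0.05], 0]
    - [[0, 0, 0], [0, 0, -0.09], 0]
    - [[0, 0, 0], [0.03, 0, -0.12], 0]
    - [[0, 0, 0], [0.06, 0, -0.12], 0]
    - [[0, 0, 0], [0.06, 0, -0.12], 0]

```text
clock: 16.62
position: [0.5464, 0.0195, 0.2315]
ee_rot: [0.703, 0.712, 0.006, -0.004]
ft_force: [-0.7, 0.5, -1.1]
grip_width: 0.001
grasp_force: 0.0
```

Run:
```python
from h import *; from workcell import *
s=camera("side"); cv2.imwrite("pics/m10.png",cv2.resize(s["img"][130:430,60:460,::-1],(800,600)))
print(get_obs()["ft_force"].round(2))
```

```text
[-0.29 -0.85 -0.09]
```

View pics/m10.png

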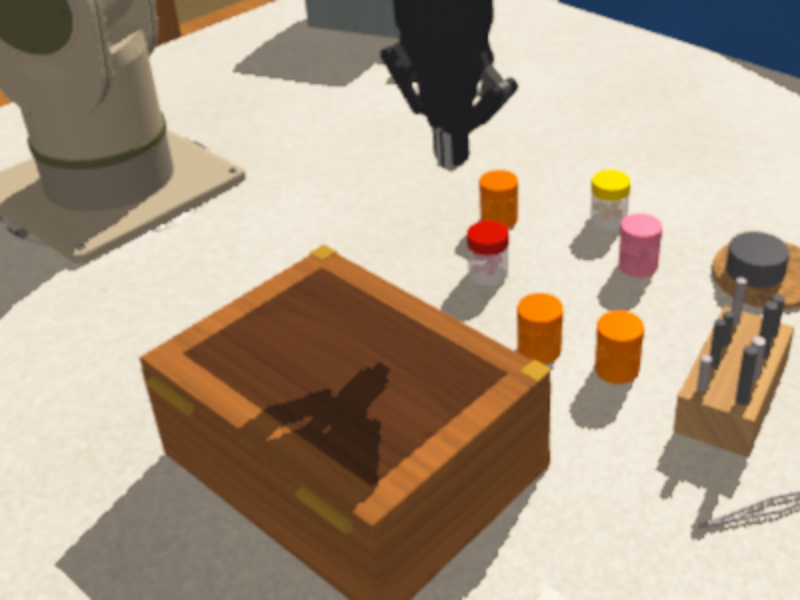

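The lid is flush with the rim, the arm is clear, and the other jars and the block are in place.

```bash
python3 -c "
from workcell import *
print(hand_in())"
```

```text
the job is handed in; nothing more can be done
None
```

I stood the green jar upright in the chest beside the blue one, broke the stay, lowered the lid until it was fully shut, and handed the job in at about 17 s of the 61 s allowed; no verdict came back.

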